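# Make up the round and the oval basket kit

## Task

Make up two kits for the basket-weaving class. Round kit, in the square tray: lay the small round base flat in the middle of the tray and stand the wooden former upright on the middle of that base. Oval kit, in the long tray: lay the oval base flat in the middle of the large compartment, stand the steel weight upright on the middle of that base, and lay the rapping iron flat on the floor of the narrow compartment; leave the large round base, the tumbler and the snips where they are.

Things in the scene. Friction and masses are not known exactly. Their poses are not given: they have to be found in the camera images.
- square_tray: The square wooden kit tray, fixed to the table, open above, one compartment. 162 x 162 mm outside, 150 x 150 mm inside, 18 mm high; floor and walls 6 mm thick. Origin: centre of its underside (table level); x and y along its sides, z up. It may stand left or right.
- long_tray: The long wooden kit tray, fixed to the table, open above, 268 mm (its x) by 162 mm (its y) outside, 18 mm high; floor, walls and cross divider 6 mm thick. Origin: centre of its underside (table level), z up. The divider parts it into a large compartment, 150 x 150 mm inside, centred at x = -53 mm, y = 0 of the tray, and a narrow compartment, 100 mm (along x) by 150 mm (along y) inside, centred at x = +78 mm, y = 0. It may stand left or right.
- round_base_c (a point): The small round basket base: a flat pale wooden disc with a ring of tiny dark stake holes, 66 mm across, 12 mm thick, lying flat on the table. Point at its centre, 6 mm above its underside; z is the disc's axis. About 35 g.
- oval_base_c (a point): The oval basket base: a flat pale wooden oval with tiny dark stake holes, 100 mm long (its x) and 62 mm wide (its y; the two long sides are straight and parallel for the middle 38 mm), 12 mm thick, lying flat. Point at its centre, 6 mm above its underside; z is up. About 50 g.
- former_c (a point): The basket former: a turned brown wooden plug, 46 mm across with straight sides up to 36 mm, then a rounded dome, 52 mm high in all, standing upright on its flat end. Point at its centre, 26 mm above its underside; z is up along its axis. About 60 g.
- weight_c (a point): The base weight: a dark steel cylinder, 50 mm across with straight sides up to 34 mm, with a small nub (16 mm across) on top, 42 mm high in all, standing upright. Point on its axis, 21 mm above its underside; z is up along its axis. About 450 g.
- iron_c (a point): The rapping iron: a flat steel bar with a dark dot near one end, 125 mm long (its x), 24 mm wide (its y), 12 mm thick, lying flat. Point at its centre, 6 mm above its underside; z is up. About 280 g.
- big_base_c (a point): Bystander: a large round basket base like the small one but 94 mm across, 12 mm thick, lying on the far side of the table. It belongs to neither kit. Point at its centre, 6 mm above its underside.
- tumbler_c (a point): Bystander: an empty glass tumbler, 68 mm across at the rim, 85 mm high, standing on the far side. Point on its axis, 42 mm above its underside.
- snips_c (a point): Bystander: hand snips with two splayed black grips and a steel blade, about 150 mm long (its x), 12 mm high, lying on the far side. Point at the pivot, 6 mm above the underside.
Not all that is in view belongs to the job. There is more than one size of the part that bears weight_c; the job needs the largest.

How it is judged:
By the outcome, as a careful person would: the job done as asked, in the order asked, and still so for the second after the job is handed in, with the robot touching nothing.
It also fails if it takes over 141 s, if anything falls off the work surface, if the arm or the gripper's body presses on something with over 40 N, if the wrist force passes 120 N, or if a joint passes its speed limit or range.

## Robot

A 6-joint arm with a two-finger parallel gripper is mounted at the origin on the work surface. World frame = base frame: x ahead of the robot, y to its left, z up, the work surface at z = 0. Lengths are in m, angles in rad, forces in N, time in s.
With the tool pointing down it reaches from about 0.3 to 0.875 m from the base axis. Payload 6.4 kg.
Tool frame: the origin (TCP) lies at the very end of the fingers, on their centre line; the grasp point (between the pads) lies 19 mm behind it (r.grip_point_offset is the distance from the TCP to the grasp point, in m); z points along the fingers, y is the line along which they close (so a half turn about z gives the same grasp; the last joint's range is limited). The gripper opens to 88 mm and grips with 3 to 60 N. Pads are 18 mm wide; open, the fingers measure 123 mm over their backs; the gripper's body (75 mm by 187 mm) begins 45 mm behind the grasp point.
Start: joints at [0.999, 0.181, 1.607, -0, 1.354, -0.206], TCP at [0.206, 0.537, 0.239] pointing down, gripper open.
Joint ranges: [-2.99, 2.99], [-0.89, 2.07], [0.3, 2.58], [-1.14, 4.28], [0, 2.63], [-3.12, 3.12]. Speed limits (rad/s): [2.57, 2.57, 3.01, 3.14, 3.14, 3.14].

## Interface

Orientations are given as a unit quaternion [w, x, y, z].
In Python, from plant import r gives the robot as it stands. The module is installed in compiled form; this text tells all that it offers.
- The arm moves only by the tool carry_out, never from a script. Its argument "rows" is one flat list of numbers, 6 for each row, row after row: the shift along the tool's x, y, z in m, then the turn, a rotation vector about the tool's x, y, z in degrees. In form: [tx, ty, tz, ax, ay, az, tx, ty, tz, ax, ay, az, ...]. A call has 1 to 5 rows; each row is the pose to reach, as a shift and turn from the pose commanded when the call began, along the tool's axes at that moment; what a row does not reach only later rows make up. A row lasts 1/8 s, in which the tool goes at most 62.5 mm and 10.7 degrees, less where a joint would pass 70% of its speed; a pose out of reach is approached as far as the arm can. A call with a gripper value outside its range is refused whole. "fingers" is the opening in per cent of the stroke, from 0 (shut) to 100 (fully open), set as the call begins (left out, the last holds). The fingers move at their own pace and stop on an object; "newtons" is the grip in N (left out, the last holds). Time passes only in rows, so rows that repeat a pose let the fingers close. It gives the time, the measured TCP pose, the force, the opening and the grip force at its end, in the units of the state.
- r.sense(): the state, without advancing time (a new reading comes with each control period).
- r.camera(name): name is "side" or "top" or "wrist"; returns the picture (384x512x3 uint8, red, green, blue); there is no depth.
- r.calibration(name): a dict with "fx", "fy", "cx", "cy" (pixels), "cam_to_world" (4x4, takes a point from camera to world coordinates); the wrist camera has in their place "T_tool_cam" (4x4, takes a point from camera to tool coordinates, whose origin is the TCP and whose axes are the flange's). Camera axes: x right, y down, z forward; pixel columns grow to the right and rows downward; lengths in m; the calibration is good to about 2 mm. A picture is of the moment at which its call begins: read the wrist's pose just before it. calibration takes no time and is no camera call.
- r.finish_job(): hands the job in; it is judged then, once.
The state is a dict: "time_s": time; "q": joint angles; "qd": joint speeds; "joint_efforts": joint torques, N m; "tool_pos": TCP position; "ee_rot": TCP orientation; "ft_force": force on the tool from outside, world axes, zero at the start; "moment": the same for the moment, N m; "finger_gap": opening from 0.0 (shut) to 1.0 (fully open); "grip_force": force on a finger pad.
Only numpy, scipy, OpenCV 4.12 (cv2) and the standard library are available. Lean on these libraries where they do the work, as an engineer would, in place of code of your own. Each camera call takes 0.05 s, during which the arm holds its last target. There are 200 camera calls.

## Working session

There is one attempt and no reset: what is moved stays moved. The work goes in short steps, Python scripts to look and compute and a tool call to move; the robot and the scene stay as the last step left them, time stands still between calls to the robot, and variables do not carry over. Pictures are saved under pics/ and viewed, at most 18 in all, crops included, and the job is handed in when it is done.

Besides the shell and the picture viewer there is one more tool, called after "Request:" in YAML: its name, and indented under it one key for each argument. carry_out: Moves the arm, as the interface text tells. Its arguments: {"type":"object","properties":{"rows":{"type":"array"},"fingers":{"type":"number"},"newtons":{"type":"number"}},"required":["rows"]}

```bash
mkdir -p pics; cat > h.py <<'E'
import numpy as np, cv2
from plant import r
def snap(n,f):
    im=r.camera(n); cv2.imwrite(f'pics/{f}.png',im[:,:,::-1]); return im
def pix2w(n,u,v,z,s=None):
    c=r.calibration(n)
    if 'cam_to_world' in c: T=np.array(c['cam_to_world'])
    else:
        from scipy.spatial.transform import Rotation as R
        s=s or r.sense(); W=np.eye(4); q=s['ee_rot']; W[:3,:3]=R.from_quat([q[1],q[2],q[3],q[0]]).as_matrix(); W[:3,3]=s['tool_pos']
        T=W@np.array(c['T_tool_cam'])
    d=T[:3,:3]@np.array([(u-c['cx'])/c['fx'],(v-c['cy'])/c['fy'],1]); o=T[:3,3]
    return o+d*(z-o[2])/d[2]
E
python3 - <<'E'
from h import *
print(r.sense())
for n in('top','side','wrist'):
    snap(n,n+'0'); print(n,r.calibration(n))
a=[cv2.imread(f'pics/{n}0.png') for n in('top','side')]
cv2.imwrite('pics/top0b.png',cv2.resize(a[0],(800,600)))
E
```

```text
{'time_s': 0.0, 'q': array([ 9.98705971e-01,  1.81563060e-01,  1.60796626e+00,  5.95506157e-05,
        1.35381538e+00, -2.06321408e-01]), 'qd': array([-0.00103837, -0.00095127,  0.00020667, -0.00010427, -0.00043679,
        0.00018212]), 'joint_efforts': array([-1.72593373e-04, -4.33889329e+01, -3.41837919e+01,  7.01711490e-02,
        3.89156013e-02, -1.87673568e-04]), 'tool_pos': array([0.20534809, 0.53652349, 0.23781794]), 'ee_rot': array([-3.59307030e-04,  1.81872955e-01,  9.83321646e-01, -7.99473324e-04]), 'ft_force': array([-0.02007582,  0.80973547,  0.54302264]), 'moment': array([ 0.01243473, -0.02142798,  0.03073458]), 'grip_force': 0.0, 'finger_gap': 1.002427274332683}
top {'fx': 451.95521827946527, 'fy': 451.95521827946527, 'cx': 253.01553234829757, 'cy': 192.80321260029763, 'cam_to_world': array([[-0.01491903, -0.98792704,  0.1541998 ,  0.46498536],
       [-0.99987666,  0.0139834 , -0.00715053,  0.01130845],
       [ 0.00490796, -0.15428746, -0.98801381,  1.11512155],
       [ 0.        ,  0.        ,  0.        ,  1.        ]])}
side {'fx': 493.2322942657932, 'fy': 493.
[... 187 characters left out ...]
01, -4.35119257e-01,  6.04550608e-01,
        -7.16055429e-01],
       [ 1.83623818e-04, -8.11730455e-01, -5.84032220e-01,
         7.51996515e-01],
       [ 0.00000000e+00,  0.00000000e+00,  0.00000000e+00,
         1.00000000e+00]])}
wrist {'fx': 303.8134744398008, 'fy': 303.8134744398008, 'cx': 254.83256731967958, 'cy': 192.33609019821967, 'T_tool_cam': array([[ 1.49070954e-04, -9.63300178e-01, -2.68426423e-01,
         6.78204574e-02],
       [ 9.99999930e-01,  2.35393128e-04, -2.89402577e-04,
        -3.72356057e-04],
       [ 3.41967289e-04, -2.68426362e-01,  9.63300146e-01,
        -1.45081395e-01],
       [ 0.00000000e+00,  0.00000000e+00,  0.00000000e+00,
         1.00000000e+00]])}
```

View pics/top0b.png

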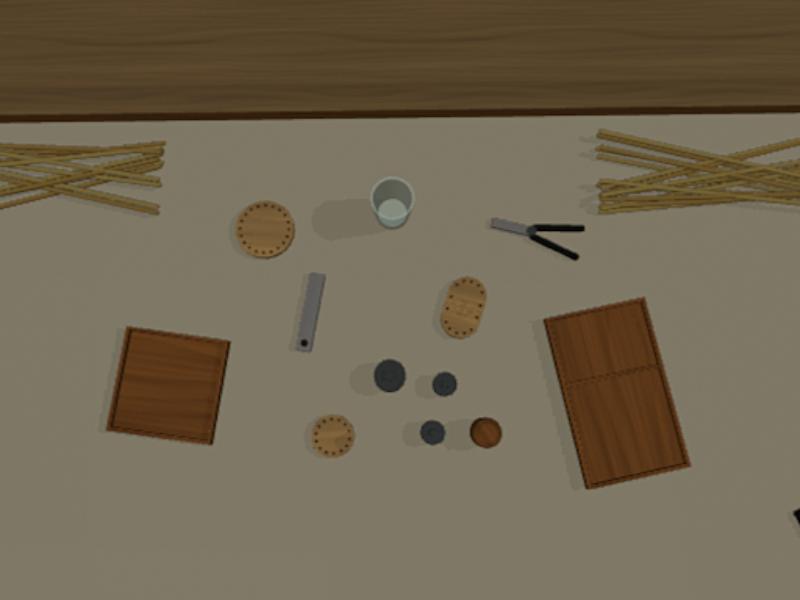

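View pics/side0.png

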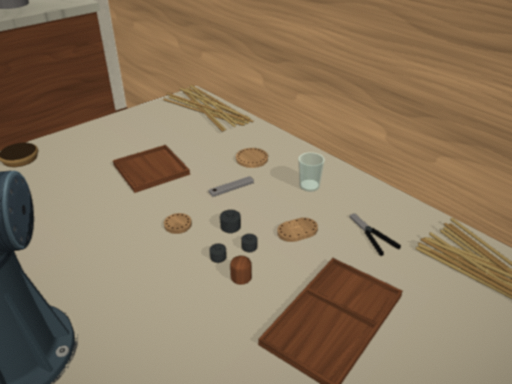

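The top view (800x600 scale) shows the square tray on the left at (168,385), with the long tray on the right at (617,393) and its narrow compartment at the far end. The small base is at (333,436), the oval at (464,307), the former at (486,432) and the iron at (311,312) with its dot at the near end.

There are three dark cylinders: (390,376), (445,384) and (432,432). The one at (390,376) looks largest, so it should be the weight. I'll confirm that in a crop while measuring.

```bash
python3 - <<'E'
from h import *
im=cv2.imread('pics/top0.png')
cv2.imwrite('pics/crop1.png',cv2.resize(im[170:310,190:340],None,fx=4,fy=4,interpolation=cv2.INTER_CUBIC))
hsv=cv2.cvtColor(im,cv2.COLOR_BGR2HSV)
h,s,v=cv2.split(hsv)
def px(name,seed):
    x,y=int(seed[0]*.64),int(seed[1]*.64); print(name,hsv[y,x],end=' ')
for n,p in dict(bg=(300,500),shadow=(330,220),sq=(168,385),lt=(630,420),rb=(333,436),ob=(464,307),fo=(486,432),we=(390,376),ir=(311,312)).items(): px(n,p)
print()
wood=(((s>105)&(v>40))*255).astype('uint8'); wood[:90]=0
dark=((v<70)*255).astype('uint8'); dark[:90]=0
grey=((s<45)&(v>70)*1)
grey=(((s<40)&(v>75))*255).astype('uint8'); grey[:90]=0
for nm,m in(('wood',wood),('dark',dark),('grey',grey)):
    m=cv2.morphologyEx(m,cv2.MORPH_CLOSE,np.ones((3,3)))
    for c in cv2.findContours(m,cv2.RETR_EXTERNAL,cv2.CHAIN_APPROX_NONE)[0]:
        if cv2.contourArea(c)>120:
            b=cv2.minAreaRect(c); M=cv2.moments(c); u,w=M['m10']/M['m00'],M['m01']/M['m00']
            z=.012 if nm!='dark' else .034
            print(nm,int(cv2.contourArea(c)),np.round([u,w],1),'rect',np.round(b[0],1),np.round(b[1],1),round(b[2],1),'w',np.round(pix2w('top',u,w,z)*1000,0), 'corners',[np.round(pix2w('top',*p,.018)[:2]*1000).tolist() for p in cv2.boxPoints(b)] if cv2.contourArea(c)>3000 or nm=='grey' else '')
E
```

```text
bg [ 22  50 127] shadow [ 23  52 117] sq [ 14 182  87] lt [ 14 188  87] rb [ 17 136 126] ob [ 17 137 115] fo [ 13 182  98] we [90 16 47] ir [10 16 96] 
wood 272 [310.5 276.7] rect [310.5 277. ] [18. 19.] 90.0 w [ 431. -132.   12.] corners 
wood 530 [212.5 278.8] rect [212.5 279. ] [26. 25.] 90.0 w [430. 104.  12.] corners 
wood 4420 [107.4 246.5] rect [107.2 246.2] [70.1 67.7] 8.1 w [511. 358.  12.] corners [[445.0, 448.0], [605.0, 433.0], [579.0, 263.0], [419.0, 282.0]]
wood 7418 [394.  251.6] rect [394.5 250.9] [114.   68.4] 76.0 w [ 488. -336.   12.] corners [[605.0, -228.0], [644.0, -393.0], [377.0, -441.0], [341.0, -281.0]]
wood 789 [296.3 196.5] rect [296.3 196.4] [24.5 39.1] 15.9 w [ 626. -103.   12.] corners 
wood 1006 [169.2 146.6] rect [169.  146.5] [35. 36.] 90.0 w [757. 212.  12.] corners 
wood 3850 [446.2 114.5] rect [446.8 110.7] [ 45.8 130.1] 87.6 w [ 832. -491.   12.] corners [[896.0, -327.0], [906.0, -661.0], [785.0, -653.0], [775.0, -324.0]]
wood 2998 [ 49.8 108.9] rect [ 52.5 113. ] [105.  46.] 0.0 w [860. 516.  12.] corners 
dark 165 [276.4 276.4] rect [276.5 276.4] [14.9 14.5] 71.6 w [434. -49.  34.] corners 
dark 161 [284.1 245.6] rect [284.3 245.8] [14.1 14.8] 45.0 w [506. -69.  34.] corners 
dark 295 [249.  240.2] rect [249. 240.] [20. 18.] 90.0 w [520.  15.  34.] corners 
dark 236 [353.5 151.6] rect [354.9 148.1] [40.8 22. ] 25.2 w [ 733. -245.   34.] corners 
grey 438 [198.1 199.7] rect [198.2 199.5] [10.  50.4] 11.3 w [622. 139.  12.] corners [[564.0, 162.0], [686.0, 138.0], [680.0, 114.0], [558.0, 138.0]]
grey 699 [250.7 128.6] rect [251.5 128.5] [32.6 28.2] 63.4 w [801.   7.  12.] corners [[822.0, 55.0], [854.0, -9.0], [778.0, -45.0], [746.0, 19.0]]
```

View pics/crop1.png

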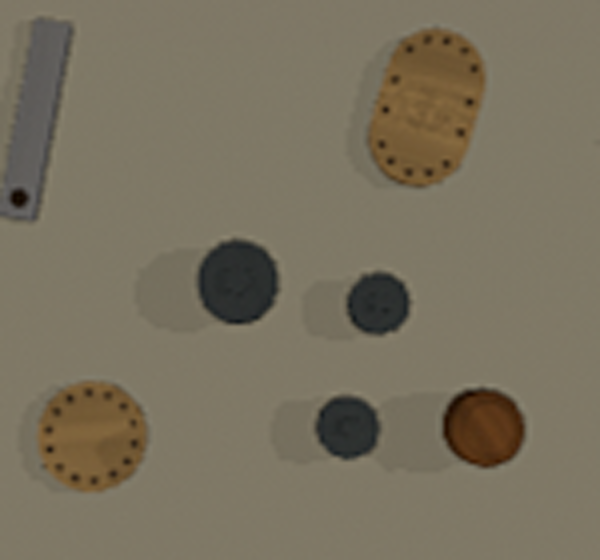

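The crop confirms it: the largest dark cylinder is at crop (238,282), about world (520,15) mm. The ones at (378,303) and (347,427) are smaller. I'm moving above the small round base now.

Request:
carry_out:
  rows: [-0.2, -0.175, 0, 0, 0, -21, -0.2, -0.175, 0, 0, 0, -21, -0.2, -0.175, 0, 0, 0, -21, -0.2, -0.175, 0, 0, 0, -21, -0.2, -0.175, 0, 0, 0, -21]
  fingers: 100
  newtons: 20

```text
time_s: 0.78
tool_pos: [0.3307, 0.2995, 0.2386]
ee_rot: [0.0, 0.001, 1.0, -0.0]
ft_force: [0.4, 0.8, 0.1]
finger_gap: 1.001
grip_force: 0.0
```

Request:
carry_out:
  rows: [-0.101, -0.197, 0.138, 0, 0, 0, -0.101, -0.197, 0.138, 0, 0, 0, -0.101, -0.197, 0.138, 0, 0, 0, -0.101, -0.197, 0.138, 0, 0, 0, -0.101, -0.197, 0.138, 0, 0, 0]

```text
time_s: 1.4
tool_pos: [0.4305, 0.1026, 0.0987]
ee_rot: [-0.002, 0.002, 1.0, -0.0]
ft_force: [-0.4, 0.6, 0.3]
finger_gap: 0.999
grip_force: 0.0
```

```bash
cat >> h.py <<'E'
def blobs(im,lo,hi,z,n='wrist',amin=300,s=None):
    m=cv2.inRange(cv2.cvtColor(im,cv2.COLOR_RGB2HSV),np.array(lo),np.array(hi)); m=cv2.morphologyEx(m,cv2.MORPH_CLOSE,np.ones((7,7)))
    for c in cv2.findContours(m,cv2.RETR_EXTERNAL,cv2.CHAIN_APPROX_NONE)[0]:
        if cv2.contourArea(c)<amin: continue
        P=np.array([pix2w(n,*p,z,s)[:2]*1000 for p in c[:,0].astype(float)],dtype=np.float32)
        b=cv2.minAreaRect(P); e=cv2.minEnclosingCircle(P)
        print('px',c[:,0].mean(0).round(),'rect',np.round(b[0],1),np.round(b[1],1),round(b[2],1),'circ',np.round(e[0],1),round(e[1],1))
def st():
    s=r.sense(); a=s['ee_rot']; print('t',round(s['time_s'],2),'pos',np.round(s['tool_pos']*1000,1),'yawY',round(2*np.degrees(np.arctan2(a[2],a[1]))-90,2),'gap',round(s['finger_gap']*88,1),'F',np.round(s['ft_force'],1),'grip',round(s['grip_force'],1)); return s
E
python3 - <<'E'
from h import *
s=st(); im=snap('wrist','w1')
print(cv2.cvtColor(im,cv2.COLOR_RGB2HSV)[192,254])
blobs(im,(8,90,40),(25,255,255),.012,s=s)
E
```

```text
t 1.4 pos [430.5 102.6  98.7] yawY 89.8 gap 87.9 F [-0.4  0.6  0.3] grip 0.0
[ 16 130 173]
px [371. 349.] rect [573.1 206.1] [264.7  14.4] 89.8 circ [580.3 206. ] 132.3
px [460. 296.] rect [522.1 280.1] [68.5 31.6] 17.1 circ [522.2 280. ] 34.7
px [ 50. 296.] rect [521.1 -76.8] [32.  69.5] 71.5 circ [521.  -76.7] 35.1
px [490. 215.] rect [443.6 292.7] [42.6 51. ] 89.8 circ [446.1 293.2] 31.0
px [256. 195.] rect [430.  102.3] [64.7 64.8] 44.5 circ [429.6 102.5] 32.9
```

View pics/w1.png

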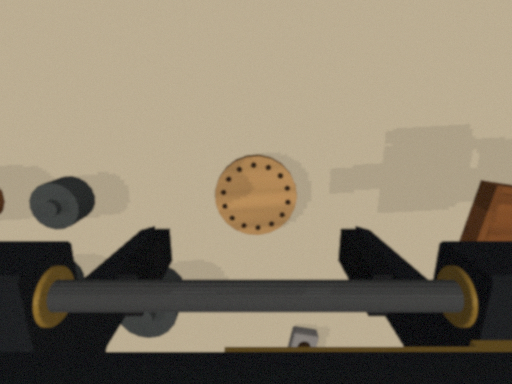

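The wrist view shows the small base centred at (256,195), directly under the TCP. I'll descend and grip.

Request:
carry_out:
  rows: [0, 0, 0.05, 0, 0, 0, 0, 0, 0.08, 0, 0, 0, 0, 0, 0.097, 0, 0, 0, 0, 0, 0.097, 0, 0, 0, 0, 0, 0.097, 0, 0, 0]

```text
time_s: 2.08
tool_pos: [0.4317, 0.1059, 0.0048]
ee_rot: [0.001, -0.001, 1.0, 0.0]
ft_force: [-0.0, -1.0, 0.3]
finger_gap: 1.002
grip_force: 0.0
```

Request:
carry_out:
  rows: [0, 0, 0, 0, 0, 0, 0, 0, 0, 0, 0, 0, 0, 0, 0, 0, 0, 0, 0, 0, 0, 0, 0, 0, 0, 0, 0, 0, 0, 0]
  fingers: 0
  newtons: 20

```text
time_s: 2.7
tool_pos: [0.4314, 0.1051, 0.0043]
ee_rot: [0.0, -0.0, 1.0, 0.0]
ft_force: [-1.4, 0.3, 6.4]
finger_gap: 0.741
grip_force: 20.0
```

Request:
carry_out:
  rows: [0, 0, -0.03, 0, 0, 0, -0.02, 0.05, -0.08, 0, 0, 0, -0.05, 0.1, -0.12, 0, 0, 0, -0.08, 0.15, -0.145, 0, 0, 0, -0.11, 0.2, -0.145, 0, 0, 0]

```text
time_s: 3.32
tool_pos: [0.5358, 0.2951, 0.1499]
ee_rot: [0.002, -0.0, 1.0, 0.001]
ft_force: [1.0, -0.1, -0.2]
finger_gap: 0.739
grip_force: 20.0
```

Request:
carry_out:
  rows: [0, 0.054, 0, 0, 0, 0, 0, 0.054, 0, 0, 0, 0, 0, 0.054, 0, 0, 0, 0]

```text
time_s: 3.7
tool_pos: [0.533, 0.3468, 0.1463]
ee_rot: [-0.001, -0.001, 1.0, -0.001]
ft_force: [-0.6, -0.1, -0.7]
finger_gap: 0.74
grip_force: 20.0
```

```bash
python3 - <<'E'
from h import *
s=st(); im=snap('wrist','w2')
blobs(im,(8,160,40),(16,255,255),.018,s=s)
E
```

```text
t 3.7 pos [533.  346.8 146.3] yawY 90.08 gap 65.1 F [-0.6 -0.1 -0.7] grip 20.0
px [264. 142.] rect [510.8 356.2] [157.6 156. ] 81.3 circ [510.1 356.2] 109.4
```

View pics/w2.png

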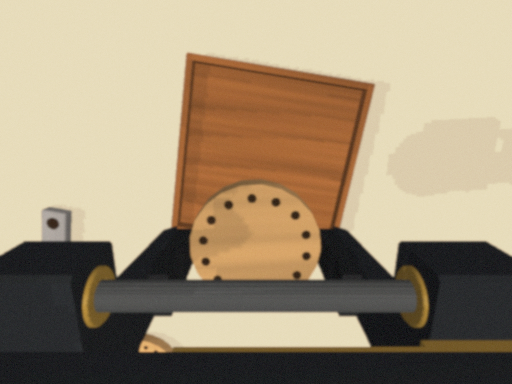

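The disc is held. The tray's near corners are at (187,53) and (374,84). I'll fit the tray centre from its edges in a settled picture.

```bash
python3 - <<'E'
from h import *
s=st(); im=snap('wrist','w3'); st()
m=cv2.inRange(cv2.cvtColor(im,cv2.COLOR_RGB2HSV),np.array((8,160,40)),np.array((16,255,255)))
m=cv2.morphologyEx(m,cv2.MORPH_CLOSE,np.ones((7,7)))
c=max(cv2.findContours(m,cv2.RETR_EXTERNAL,cv2.CHAIN_APPROX_NONE)[0],key=cv2.contourArea)
P=np.array([pix2w('wrist',*p,.018,s)[:2]*1000 for p in c[:,0].astype(float)],dtype=np.float32)
u=c[:,0]
h=cv2.approxPolyDP(c,6,True)[:,0]
for p in h: print(p,np.round(pix2w('wrist',*map(float,p),.018,s)[:2]*1000,1))
E
```

```text
t 3.75 pos [533.2 346.2 146.5] yawY 90.02 gap 65.1 F [-0.6 -0.3 -0.6] grip 20.0
t 3.8 pos [533.5 346.  146.8] yawY 89.98 gap 65.2 F [ 0.6  0.3 -0.6] grip 20.0
[189  54] [422.1 290.6]
[174 225] [574.  267.4]
[191 226] [575.  283.8]
[224 185] [534.2 316.7]
[263 178] [527.5 352.8]
[298 193] [541.9 385.7]
[319 227] [575.9 407.3]
[337 226] [574.9 424.6]
[372  85] [446.4 445. ]
```

Request:
carry_out:
  rows: [0.0215, 0.01, 0.06, 0, 0, 0, 0.0215, 0.01, 0.117, 0, 0, 0, 0.0215, 0.01, 0.117, 0, 0, 0, 0.0215, 0.01, 0.117, 0, 0, 0]

```text
time_s: 4.3
tool_pos: [0.5139, 0.357, 0.0323]
ee_rot: [0.001, 0.0, 1.0, 0.0]
ft_force: [-0.5, 0.4, 0.5]
finger_gap: 0.743
grip_force: 20.0
```

```bash
python3 - <<'E'
from h import *
s=st(); im=snap('wrist','w4'); st()
blobs(im,(8,160,40),(16,255,255),.018,s=s)
E
```

```text
t 4.3 pos [513.9 357.   32.3] yawY 89.97 gap 65.4 F [-0.5  0.4  0.5] grip 20.0
t 4.35 pos [514.7 357.6  33.4] yawY 89.98 gap 65.2 F [ 0.3  0.6 -0.2] grip 20.0
px [258. 329.] rect [579.3 357.1] [136.4  24.5] 89.9 circ [581.7 357.1] 68.2
px [253. 159.] rect [492.8 358.9] [158.1 120.3] 81.2 circ [490.8 359.2] 97.6
```

Request:
carry_out:
  rows: [0.002, 0.001, 0.012, 0, 0, 0, 0.002, 0.001, 0.022, 0, 0, 0, 0.002, 0.001, 0.022, 0, 0, 0, 0.002, 0.001, 0.022, 0, 0, 0, 0.002, 0.001, 0.022, 0, 0, 0]

```text
time_s: 4.97
tool_pos: [0.5105, 0.3585, 0.0084]
ee_rot: [0.0, -0.0, 1.0, 0.0]
ft_force: [-0.1, 0.6, 1.6]
finger_gap: 0.742
grip_force: 20.0
```

```bash
python3 - <<'E'
from h import *
st()
for z in(.02,.03,.04): print(pix2w('top',310.5,276.7,z)*1000, pix2w('top',249,240,z)*1000)
E
```

```text
t 4.97 pos [510.5 358.5   8.4] yawY 90.04 gap 65.3 F [-0.1  0.6  1.6] grip 20.0
[ 431.47800144 -130.67559284   20.        ] [520.78470624  14.79112828  20.        ]
[ 431.78397072 -129.37907884   30.        ] [520.2751797   14.75932653  30.        ]
[ 432.08994    -128.08256485   40.        ] [519.76565316  14.72752478  40.        ]
```

Request:
carry_out:
  rows: [-0.001, -0.002, 0, 0, 0, 0, -0.001, -0.002, 0, 0, 0, 0, -0.001, -0.002, 0, 0, 0, 0]

```text
time_s: 5.35
tool_pos: [0.5113, 0.3564, 0.0084]
ee_rot: [0.0, -0.0, 1.0, 0.0]
ft_force: [-0.7, 1.3, 4.2]
finger_gap: 0.744
grip_force: 20.0
```

Request:
carry_out:
  rows: [0, 0, 0, 0, 0, 0, 0, 0, 0, 0, 0, 0, 0, 0, 0, 0, 0, 0]
  fingers: 100

```text
time_s: 5.72
tool_pos: [0.5109, 0.356, 0.0077]
ee_rot: [-0.0, -0.0, 1.0, -0.0]
ft_force: [-0.3, 0.8, -1.0]
finger_gap: 0.994
grip_force: 0.0
```

Request:
carry_out:
  rows: [0, 0, -0.05, 0, 0, 0, 0, 0, -0.1, 0, 0, 0, 0, 0, -0.13, 0, 0, 0, 0, 0, -0.13, 0, 0, 0]

```text
time_s: 6.22
tool_pos: [0.513, 0.3571, 0.1412]
ee_rot: [0.003, -0.0, 1.0, 0.001]
ft_force: [0.0, 0.3, -0.3]
finger_gap: 1.001
grip_force: 0.0
```

```bash
python3 - <<'E'
from h import *
s=st(); im=snap('wrist','w5'); 
h=cv2.cvtColor(im,cv2.COLOR_RGB2HSV); print(h[190:193:2,230:290:20].tolist())
blobs(im,(8,160,40),(16,255,255),.018,s=s)
blobs(im,(8,80,100),(25,158,255),.018,s=s)
E
```

```text
t 6.22 pos [513.  357.1 141.2] yawY 90.04 gap 88.1 F [ 0.   0.3 -0.3] grip 0.0
[[[16, 131, 211], [16, 132, 213], [16, 131, 212]], [[16, 131, 210], [16, 131, 206], [16, 133, 202]]]
px [254. 173.] rect [511.5 356.1] [157.8 157.6] 81.3 circ [511.  356.2] 110.3
px [328. 348.] rect [694.8 436.6] [  5.2 224. ] 0.3 circ [697.4 436.6] 112.0
px [ 50. 296.] rect [629.  149.4] [32.9 71.2] 71.4 circ [630.6 154.2] 35.7
px [254. 179.] rect [509.7 355.5] [66.7 66.4] 26.4 circ [509.5 355.7] 34.0Traceback (most recent call last):
  File "<stdin>", line 5, in <module>
  File "h.py", line 18, in blobs
    P=np.array([pix2w(n,*p,z,s)[:2]*1000 for p in c[:,0].astype(float)],dtype=np.float32)
                ~~~~~^^^^^^^^^^
  File "h.py", line 6, in pix2w
    c=r.calibration(n)
ValueError: time passes only in moves, steps and waits
```

View pics/w5.png

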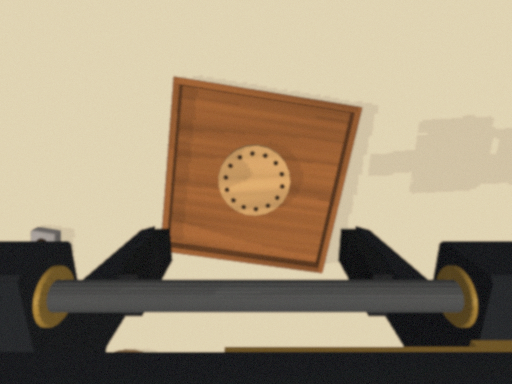

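The base lies at (254,180), about 2 mm from the tray centre. Next is the former. I'm turning the gripper 90° so its fingers clear the small weight beside it.

```bash
sed -i "s/    c=r.calibration(n)/    c=C(n)/; s/^def snap/import functools\nC=functools.lru_cache(None)(lambda n:r.calibration(n))\ndef snap/" h.py; sed -n 1,12p h.py
```

```text
import numpy as np, cv2
from plant import r
import functools
C=functools.lru_cache(None)(lambda n:r.calibration(n))
def snap(n,f):
    im=r.camera(n); cv2.imwrite(f'pics/{f}.png',im[:,:,::-1]); return im
def pix2w(n,u,v,z,s=None):
    c=C(n)
    if 'cam_to_world' in c: T=np.array(c['cam_to_world'])
    else:
        from scipy.spatial.transform import Rotation as R
        s=s or r.sense(); W=np.eye(4); q=s['ee_rot']; W[:3,:3]=R.from_quat([q[1],q[2],q[3],q[0]]).as_matrix(); W[:3,3]=s['tool_pos']
```

Request:
carry_out:
  rows: [0.04, -0.25, 0, 0, 0, 45, 0.04, -0.25, 0, 0, 0, 45, 0.04, -0.25, 0, 0, 0, 45, 0.04, -0.25, 0, 0, 0, 45, 0.04, -0.25, 0, 0, 0, 45]

```text
time_s: 6.9
tool_pos: [0.4695, 0.1029, 0.1361]
ee_rot: [-0.002, 0.386, 0.923, -0.001]
ft_force: [-0.4, 0.1, 0.4]
finger_gap: 1.0
grip_force: 0.0
```

Request:
carry_out:
  rows: [-0.139, -0.195, 0, 0, 0, 45, -0.139, -0.195, 0, 0, 0, 45, -0.139, -0.195, 0, 0, 0, 45, -0.139, -0.195, 0, 0, 0, 45, -0.139, -0.195, 0, 0, 0, 45]

```text
time_s: 7.52
tool_pos: [0.4314, -0.1319, 0.1371]
ee_rot: [-0.001, 0.709, 0.705, -0.0]
ft_force: [0.4, 0.6, -0.5]
finger_gap: 1.0
grip_force: 0.0
```

```bash
python3 - <<'E'
from h import *
s=st(); im=snap('wrist','w6'); st()
print('top .05'); blobs(im,(5,150,30),(18,255,255),.05,s=s)
print('z .03');blobs(im,(5,150,30),(18,255,255),.03,s=s)
E
```

```text
t 7.53 pos [ 431.4 -131.9  137.1] yawY -0.3 gap 88.0 F [ 0.4  0.6 -0.5] grip 0.0
t 7.58 pos [ 431.5 -130.1  136.9] yawY -0.2 gap 88.1 F [-0.4  0.2  0. ] grip 0.0
top .05
px [289. 334.] rect [ 463.5 -261.5] [ 42.4 211.1] 89.8 circ [ 463.6 -266.1] 105.9
px [255. 188.] rect [ 432.7 -125.1] [44.9 39. ] 89.7 circ [ 432.3 -125. ] 22.7
z .03
px [289. 334.] rect [ 466.2 -278.5] [ 46.  229.3] 89.8 circ [ 466.3 -283.5] 115.0
px [255. 188.] rect [ 432.7 -130.4] [48.8 42.4] 89.7 circ [ 432.3 -130.3] 24.7
```

View pics/w6.png

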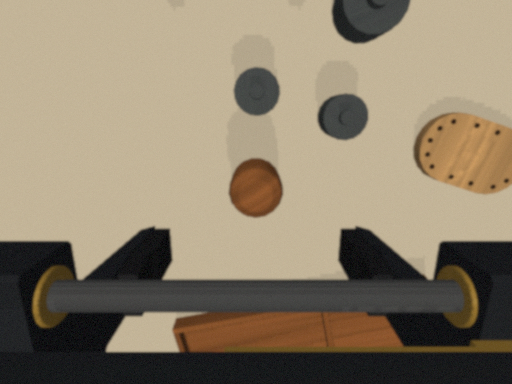

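The former is at (255,188) and the small weights are clear above it. I'll descend and grip it.

Request:
carry_out:
  rows: [0, 0.001, 0.05, 0, 0, 0, 0, 0.001, 0.1, 0, 0, 0, 0, 0.001, 0.129, 0, 0, 0, 0, 0.001, 0.129, 0, 0, 0, 0, 0.001, 0.129, 0, 0, 0]

```text
time_s: 8.2
tool_pos: [0.4336, -0.129, 0.0097]
ee_rot: [0.0, 0.706, 0.708, 0.0]
ft_force: [-0.2, 0.5, 0.6]
finger_gap: 1.001
grip_force: 0.0
```

Request:
carry_out:
  rows: [0, 0, 0, 0, 0, 0, 0, 0, 0, 0, 0, 0, 0, 0, 0, 0, 0, 0, 0, 0, 0, 0, 0, 0, 0, 0, 0, 0, 0, 0]
  fingers: 0

```text
time_s: 8.82
tool_pos: [0.433, -0.1301, 0.0093]
ee_rot: [0.0, 0.707, 0.707, 0.0]
ft_force: [-1.5, 0.1, 2.8]
finger_gap: 0.517
grip_force: 20.0
```

Request:
carry_out:
  rows: [0, 0, -0.03, 0, 0, 0, 0, 0, -0.08, 0, 0, 0, 0, 0, -0.13, 0, 0, 0, 0, 0, -0.13, 0, 0, 0]

```text
time_s: 9.32
tool_pos: [0.4355, -0.1315, 0.143]
ee_rot: [0.004, 0.707, 0.707, 0.001]
ft_force: [-0.3, 0.0, -0.4]
finger_gap: 0.514
grip_force: 20.0
```

```bash
python3 - <<'E'
from h import *
s=st(); im=snap('wrist','w7'); st()
blobs(im,(5,150,30),(18,255,255),.03+s['tool_pos'][2]-.008,s=s)
E
```

```text
t 9.32 pos [ 435.5 -131.5  143. ] yawY 0.05 gap 45.2 F [-0.3  0.  -0.4] grip 20.0
t 9.38 pos [ 434.  -130.6  140.6] yawY 0.04 gap 45.2 F [ 0.2  0.2 -0.9] grip 20.0
px [259. 332.] rect [ 438.  -167.8] [22.  83.5] 89.7 circ [ 438.  -172.3] 41.9
px [255. 249.] rect [ 436.3 -120.2] [36.9 47.7] 89.8 circ [ 436.6 -127.1] 25.6
```

View pics/w7.png

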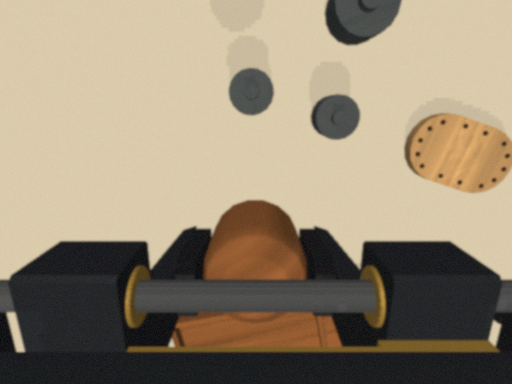

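Former gripped (gap 45 mm). Its near bottom edge is at row 200, which gives the offset of its axis from the TCP.

```bash
python3 - <<'E'
from h import *
s=r.sense(); p=s['tool_pos']; w=pix2w('wrist',255,200,p[2]-.0093,s); print((w-p)*1000)
st()
E
```

```text
[ 1.07287402 20.92773568 -9.3       ]
t 9.38 pos [ 434.  -130.6  140.6] yawY 0.04 gap 45.2 F [ 0.2  0.2 -0.9] grip 20.0
```

Request:
carry_out:
  rows: [0.06, 0.01, 0, 0, 0, 0, 0.12, 0.02, 0, 0, 0, 0, 0.18, 0.03, 0, 0, 0, 0, 0.24, 0.038, 0, 0, 0, 0, 0.3, 0.046, 0, 0, 0, 0]

```text
time_s: 10.0
tool_pos: [0.4773, 0.1718, 0.1369]
ee_rot: [-0.001, 0.707, 0.707, -0.001]
ft_force: [-0.0, -0.8, 0.4]
finger_gap: 0.516
grip_force: 20.0
```

Request:
carry_out:
  rows: [0.06, 0.01, 0, 0, 0, 0, 0.12, 0.02, 0, 0, 0, 0, 0.17, 0.03, 0, 0, 0, 0, 0.188, 0.03, 0, 0, 0, 0, 0.188, 0.03, 0.0, 0, 0, 0]

```text
time_s: 10.62
tool_pos: [0.5072, 0.3581, 0.1369]
ee_rot: [-0.001, 0.706, 0.708, -0.002]
ft_force: [-0.5, 0.2, 0.5]
finger_gap: 0.514
grip_force: 20.0
```

```bash
python3 -c "
from h import *
st();snap('top','t1');st()"
```

```text
t 10.62 pos [507.2 358.1 136.9] yawY 0.14 gap 45.2 F [-0.5  0.2  0.5] grip 20.0
t 10.68 pos [507.5 357.1 137.4] yawY 0.07 gap 45.2 F [-0.9 -0.6  0.2] grip 20.0
```

Request:
carry_out:
  rows: [0, 0.0025, 0.05, 0, 0, 0, 0, 0.0025, 0.09, 0, 0, 0, 0, 0.0025, 0.106, 0, 0, 0, 0, 0.0025, 0.106, 0, 0, 0, 0, 0.0025, 0.106, 0, 0, 0]

```text
time_s: 11.3
tool_pos: [0.5125, 0.3582, 0.035]
ee_rot: [0.001, 0.707, 0.707, 0.001]
ft_force: [0.3, 0.2, 0.0]
finger_gap: 0.516
grip_force: 20.0
```

```bash
python3 - <<'E'
from h import *
st();s=st();im=snap('wrist','w8');s=st()
E
```

```text
t 11.3 pos [512.5 358.2  35. ] yawY 0.01 gap 45.4 F [0.3 0.2 0. ] grip 20.0
t 11.3 pos [512.5 358.2  35. ] yawY 0.01 gap 45.4 F [0.3 0.2 0. ] grip 20.0
t 11.35 pos [512.6 358.5  35.3] yawY 0.03 gap 45.3 F [-0.3  0.6 -0.7] grip 20.0
```

View pics/w8.png

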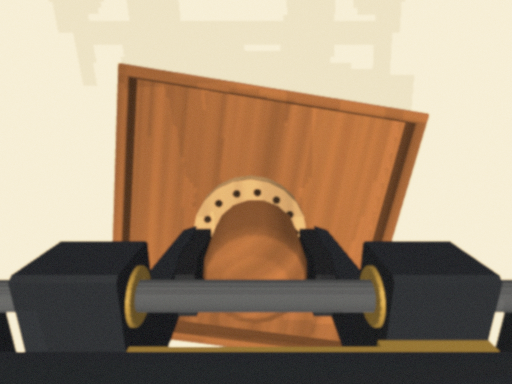

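The base's visible ring is centred at column 250 and the former at column 255, so I need to shift about 2.5 mm in -x and lower.

Request:
carry_out:
  rows: [-0.0005, -0.0025, 0.004, 0, 0, 0, -0.0005, -0.0025, 0.0085, 0, 0, 0, -0.0005, -0.0025, 0.0085, 0, 0, 0, -0.0005, -0.0025, 0.0085, 0, 0, 0, -0.0005, -0.0025, 0.0085, 0, 0, 0]

```text
time_s: 11.98
tool_pos: [0.509, 0.3581, 0.0266]
ee_rot: [0.0, 0.707, 0.708, 0.001]
ft_force: [-3.8, -1.7, 12.6]
finger_gap: 0.516
grip_force: 20.0
```

```bash
python3 - <<'E'
from h import *
s=st();print(pix2w('wrist',250,177,.018,None)*1000)
E
```

```text
t 11.97 pos [509.  358.1  26.6] yawY 0.07 gap 45.4 F [-3.8 -1.7 12.6] grip 20.0
[507.41337325 391.68662349  18.        ]
```

Request:
carry_out:
  rows: [0, 0, 0, 0, 0, 0, 0, 0, 0, 0, 0, 0, 0, 0, 0, 0, 0, 0, 0, 0, -0.02, 0, 0, 0, 0, 0, -0.06, 0, 0, 0]
  fingers: 100

```text
time_s: 12.6
tool_pos: [0.5074, 0.357, 0.0845]
ee_rot: [-0.001, 0.707, 0.707, -0.002]
ft_force: [-0.1, -0.2, 1.0]
finger_gap: 0.997
grip_force: 0.0
```

Request:
carry_out:
  rows: [0, 0, -0.05, 0, 0, 0, 0, 0, -0.075, 0, 0, 0, 0, 0, -0.075, 0, 0, 0]

```text
time_s: 12.98
tool_pos: [0.5104, 0.3585, 0.1636]
ee_rot: [0.001, 0.707, 0.707, 0.003]
ft_force: [-0.8, -0.5, -0.8]
finger_gap: 1.001
grip_force: 0.0
```

```bash
python3 - <<'E'
from h import *
s=st(); im=snap('wrist','w9')
E
```

```text
t 12.97 pos [510.4 358.5 163.6] yawY 0.05 gap 88.1 F [-0.8 -0.5 -0.8] grip 0.0
```

View pics/w9.png

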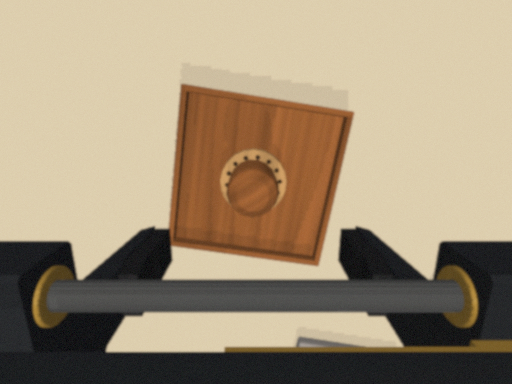

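Request:
carry_out:
  rows: [-0.25, 0.06, 0, 0, 0, -40, -0.25, 0.06, 0, 0, 0, -40, -0.25, 0.06, 0, 0, 0, -40, -0.25, 0.06, 0, 0, 0, -40, -0.25, 0.06, 0, 0, 0, -40]

```text
time_s: 13.65
tool_pos: [0.5682, 0.1043, 0.1577]
ee_rot: [-0.001, 0.423, 0.906, -0.001]
ft_force: [0.7, 1.0, -0.0]
finger_gap: 0.997
grip_force: 0.0
```

Request:
carry_out:
  rows: [-0.198, -0.092, 0.01, 0, 0, -34, -0.198, -0.092, 0.01, 0, 0, -34, -0.198, -0.092, 0.01, 0, 0, -34, -0.198, -0.092, 0.01, 0, 0, -34, -0.198, -0.092, 0.01, 0, 0, -34]

```text
time_s: 14.28
tool_pos: [0.6248, -0.1058, 0.1473]
ee_rot: [-0.002, 0.141, 0.99, 0.0]
ft_force: [-0.4, -0.3, -0.2]
finger_gap: 1.0
grip_force: 0.0
```

```bash
python3 - <<'E'
from h import *
s=st(); im=snap('wrist','w10'); st()
blobs(im,(8,75,40),(25,255,255),.012,s=s)
E
```

```text
t 14.28 pos [ 624.8 -105.8  147.3] yawY 73.81 gap 88.0 F [-0.4 -0.3 -0.2] grip 0.0
t 14.32 pos [ 624.6 -103.9  147.5] yawY 73.87 gap 88.5 F [ 0.4 -1.   0.1] grip 0.0
px [371. 349.] rect [838.9 -37.1] [321.2  17.4] 73.8 circ [846.  -39.2] 160.6
px [460. 296.] rect [804.8  66.5] [82.9 38.3] 1.4 circ [804.7  65.2] 41.9
px [ 50. 296.] rect [ 684.3 -348.4] [38.5 83.9] 56.5 circ [ 685.4 -346.9] 42.4
px [257. 182.] rect [ 627.1 -104.8] [62.8 99.8] 72.3 circ [ 627. -105.] 50.0
px [ 37. 137.] rect [ 544.7 -262.7] [121.2 218.9] 61.3 circ [ 523.5 -301.5] 110.6
```

The former stands centred on the base: base at (253,182), former axis at column 253. The oval is measured at (627,-105), with its width axis at 72.3°. I'll grip it.

Request:
carry_out:
  rows: [-0.002, 0, 0.05, 0, 0, 1.5, -0.002, 0, 0.1, 0, 0, 1.5, -0.002, 0, 0.143, 0, 0, 1.5, -0.002, 0, 0.143, 0, 0, 1.5, -0.002, 0, 0.143, 0, 0, 1.5]

```text
time_s: 14.95
tool_pos: [0.6267, -0.1019, 0.0058]
ee_rot: [-0.001, 0.151, 0.989, 0.0]
ft_force: [-0.6, 0.3, -0.3]
finger_gap: 1.0
grip_force: 0.0
```

Request:
carry_out:
  rows: [0, 0, 0, 0, 0, 0, 0, 0, 0, 0, 0, 0, 0, 0, 0, 0, 0, 0, 0, 0, 0, 0, 0, 0, 0, 0, 0, 0, 0, 0]
  fingers: 0

```text
time_s: 15.58
tool_pos: [0.6277, -0.1036, 0.007]
ee_rot: [0.0, 0.152, 0.988, 0.0]
ft_force: [-1.1, 1.6, 2.9]
finger_gap: 0.698
grip_force: 20.0
```

Request:
carry_out:
  rows: [0, 0, -0.05, 0, 0, 0, 0, 0, -0.1, 0, 0, 0, 0, 0, -0.15, 0, 0, 0, 0, 0, -0.15, 0, 0, 0]

```text
time_s: 16.08
tool_pos: [0.6307, -0.1048, 0.162]
ee_rot: [0.005, 0.152, 0.988, -0.001]
ft_force: [-0.5, -0.2, -0.6]
finger_gap: 0.698
grip_force: 20.0
```

Request:
carry_out:
  rows: [0.014, -0.055, 0, 0, 0, -10, 0.028, -0.11, 0, 0, 0, -20, 0.042, -0.165, 0, 0, 0, -29, 0.056, -0.22, 0, 0, 0, -29, 0.069, -0.269, 0, 0, 0, -29]

```text
time_s: 16.7
tool_pos: [0.4792, -0.3407, 0.155]
ee_rot: [-0.001, -0.1, 0.995, 0.001]
ft_force: [0.6, 0.3, -0.5]
finger_gap: 0.695
grip_force: 20.0
```

Request:
carry_out:
  rows: [0, 0, 0, 0, 0, 0, 0, 0, 0, 0, 0, 0]

```text
time_s: 16.95
tool_pos: [0.4807, -0.3388, 0.1554]
ee_rot: [-0.0, -0.1, 0.995, 0.001]
ft_force: [0.2, -0.5, -1.0]
finger_gap: 0.698
grip_force: 20.0
```

```bash
cat >> h.py <<'E'
def poly(im,lo,hi,z,s,eps=6,n='wrist'):
    m=cv2.inRange(cv2.cvtColor(im,cv2.COLOR_RGB2HSV),np.array(lo),np.array(hi)); m=cv2.morphologyEx(m,cv2.MORPH_CLOSE,np.ones((7,7)))
    c=max(cv2.findContours(m,cv2.RETR_EXTERNAL,cv2.CHAIN_APPROX_NONE)[0],key=cv2.contourArea)
    for p in cv2.approxPolyDP(c,eps,True)[:,0]: print(p,np.round(pix2w(n,*map(float,p),z,s)[:2]*1000,1))
E
python3 - <<'E'
from h import *
s=st(); im=snap('wrist','w11'); st()
poly(im,(8,160,40),(16,255,255),.018,s)
E
```

```text
t 16.95 pos [ 480.7 -338.8  155.4] yawY 101.5 gap 61.4 F [ 0.2 -0.5 -1. ] grip 20.0
t 17.0 pos [ 481.2 -338.4  155.6] yawY 101.57 gap 61.1 F [-0.1  0.3 -0.1] grip 20.0
[164  43] [ 377.5 -439.2]
[176 225] [ 539.6 -407.5]
[191 226] [ 537.7 -392.7]
[193 191] [ 501.6 -396.1]
[210 164] [ 472.3 -384.2]
[258 145] [ 445.9 -343.6]
[301 165] [ 456.2 -300.1]
[317 191] [ 477.8 -278.9]
[319 227] [ 513.5 -267.5]
[333 226] [ 509.6 -254.1]
[347  45] [ 347.9 -286.5]
```

View pics/w11.png

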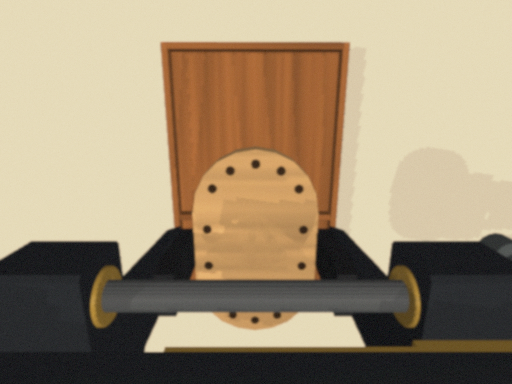

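The tray's near edge runs from (164,43) to (347,45), which puts the large compartment's centre at (439,-348) and the tray yaw at 11.1°.

Request:
carry_out:
  rows: [0.0425, -0.0005, 0.04, 0, 0, -0.4, 0.0425, -0.0005, 0.1, 0, 0, 0.4, 0.0425, -0.0005, 0.122, 0, 0, 0.4, 0.0425, -0.0005, 0.122, 0, 0, 0.4, 0.0425, -0.0005, 0.122, 0, 0, 0.4]

```text
time_s: 17.62
tool_pos: [0.4408, -0.3485, 0.0357]
ee_rot: [0.0, -0.098, 0.995, -0.001]
ft_force: [0.8, 0.1, -0.8]
finger_gap: 0.698
grip_force: 20.0
```

Request:
carry_out:
  rows: [0, 0, 0, 0, 0, 0, 0, 0, 0, 0, 0, 0]

```text
time_s: 17.88
tool_pos: [0.4403, -0.3491, 0.0359]
ee_rot: [0.001, -0.097, 0.995, -0.001]
ft_force: [-0.2, 0.3, -0.0]
finger_gap: 0.698
grip_force: 20.0
```

Request:
carry_out:
  rows: [0.0005, 0.0015, 0.012, 0, 0, 0, 0.0005, 0.0015, 0.023, 0, 0, 0, 0.0005, 0.0015, 0.023, 0, 0, 0, 0.0005, 0.0015, 0.023, 0, 0, 0, 0.0005, 0.0015, 0.023, 0, 0, 0]

```text
time_s: 18.5
tool_pos: [0.4385, -0.347, 0.0112]
ee_rot: [-0.0, -0.097, 0.995, 0.0]
ft_force: [0.1, 0.5, -0.9]
finger_gap: 0.697
grip_force: 20.0
```

Request:
carry_out:
  rows: [0, 0, 0, 0, 0, 0, 0, 0, 0, 0, 0, 0, 0, 0, 0, 0, 0, 0]
  fingers: 100

```text
time_s: 18.88
tool_pos: [0.4389, -0.3473, 0.0117]
ee_rot: [0.0, -0.097, 0.995, -0.0]
ft_force: [-0.0, -0.5, -0.2]
finger_gap: 0.991
grip_force: 0.0
```

Request:
carry_out:
  rows: [0, 0, -0.04, 0, 0, 0, 0, 0, -0.09, 0, 0, 0, -0.01, 0, -0.14, 0, 0, 0, -0.02, 0, -0.15, 0, 0, 0, -0.02, 0, -0.15, 0, 0, 0]

```text
time_s: 19.5
tool_pos: [0.4591, -0.3434, 0.162]
ee_rot: [0.0, -0.097, 0.995, -0.001]
ft_force: [0.1, 0.9, -1.4]
finger_gap: 1.0
grip_force: 0.0
```

```bash
python3 - <<'E'
from h import *
s=st(); im=snap('wrist','w12'); st()
poly(im,(8,160,40),(16,255,255),.018,s)
blobs(im,(8,80,100),(25,158,255),.018,s=s)
E
```

```text
t 19.5 pos [ 459.1 -343.4  162. ] yawY 101.19 gap 88.0 F [ 0.1  0.9 -1.4] grip 0.0
t 19.55 pos [ 458.1 -342.7  160.6] yawY 101.18 gap 87.7 F [-0.5  0.3 -0.7] grip 0.0
[167  73] [ 378.5 -440.2]
[183 278] [ 580.1 -399.1]
[328 278] [ 549.8 -246.6]
[343  72] [ 347.2 -286.7]
px [370. 348.] rect [ 626.  -178.4] [ 12.7 330.2] 11.5 circ [ 632.3 -177.1] 165.1
px [255. 318.] rect [ 614.3 -312.8] [ 15.7 160.9] 11.2 circ [ 613.7 -313. ] 80.6
px [ 50. 295.] rect [ 627.9 -537.8] [36.7 74.3] 82.7 circ [ 628.3 -534.7] 37.8
px [255. 171.] rect [ 463.6 -343.2] [209.6 161.5] 11.4 circ [ 463.8 -343.2] 131.6
```

View pics/w12.png

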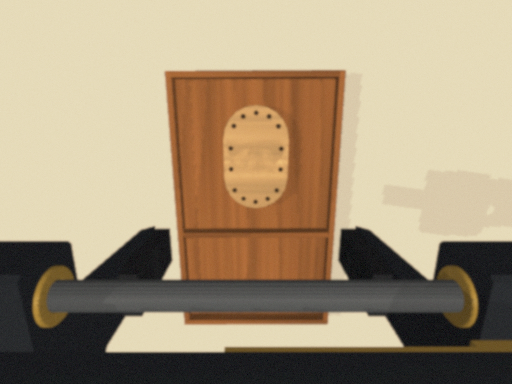

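The oval lies centred in the large compartment at (256,156), between the near wall at row 75 and the divider at row 230. Next is the weight.

Request:
carry_out:
  rows: [-0.074, 0.22, 0, 0, 0, 45, -0.074, 0.22, 0, 0, 0, 45, -0.074, 0.22, 0, 0, 0, 45, -0.074, 0.22, 0, 0, 0, 45, -0.074, 0.22, 0, 0, 0, 45]

```text
time_s: 20.18
tool_pos: [0.4867, -0.1093, 0.1591]
ee_rot: [-0.003, 0.291, 0.957, 0.001]
ft_force: [-0.6, -0.6, -0.1]
finger_gap: 1.001
grip_force: 0.0
```

Request:
carry_out:
  rows: [0.045, 0.124, 0.02, 0, 0, 45, 0.045, 0.124, 0.02, 0, 0, 45, 0.045, 0.124, 0.02, 0, 0, 45, 0.045, 0.124, 0.02, 0, 0, 45, 0.045, 0.124, 0.02, 0, 0, 45]

```text
time_s: 20.8
tool_pos: [0.5183, 0.0155, 0.1389]
ee_rot: [-0.002, 0.636, 0.772, -0.001]
ft_force: [0.4, -0.3, 0.8]
finger_gap: 0.997
grip_force: 0.0
```

Request:
carry_out:
  rows: [0, 0, 0, 0, 0, 0]

```text
time_s: 20.92
tool_pos: [0.5186, 0.015, 0.1395]
ee_rot: [-0.002, 0.635, 0.773, -0.001]
ft_force: [-0.3, 0.5, -0.3]
finger_gap: 1.0
grip_force: 0.0
```

```bash
python3 - <<'E'
from h import *
S=dict(tool_pos=np.array([.4591,-.3434,.162]),ee_rot=np.array([0,np.cos(np.radians(95.6)),np.sin(np.radians(95.6)),0]))
print('oval',pix2w('wrist',256,156.5,.018,S)*1000)
s=st(); im=snap('wrist','w13'); st()
m=cv2.inRange(im,(0,0,0),(105,105,105)); m[230:]=0
for c in cv2.findContours(m,cv2.RETR_EXTERNAL,cv2.CHAIN_APPROX_NONE)[0]:
    if cv2.contourArea(c)>600: b=cv2.boundingRect(c); print(b,[np.round(pix2w('wrist',b[0]+b[2]/2,b[1]+b[3]/2,z,s)[:2]*1000,1) for z in(.02,.034)])
E
```

```text
oval [ 436.25951957 -346.11513771   18.        ]
t 20.93 pos [518.6  15.  139.5] yawY 11.19 gap 88.0 F [-0.3  0.5 -0.3] grip 0.0
t 20.98 pos [518.9  14.9 139.8] yawY 11.23 gap 87.9 F [ 0.6 -0.2  0.1] grip 0.0
(229, 159, 56, 60) [array([521.3,  13. ]), array([520.5,  16.6])]
```

View pics/w13.png

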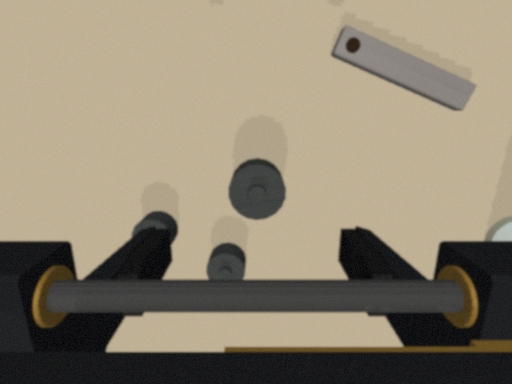

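The weight is at (257,189) px, world (521,14.5); the smaller ones are at (155,228) and (226,263). I'll grip it with 45 N.

Request:
carry_out:
  rows: [0, 0.002, 0.05, 0, 0, 0, 0, 0.002, 0.1, 0, 0, 0, 0, 0.002, 0.132, 0, 0, 0, 0, 0.002, 0.132, 0, 0, 0, 0, 0.002, 0.132, 0, 0, 0]

```text
time_s: 21.6
tool_pos: [0.5228, 0.015, 0.0104]
ee_rot: [0.0, 0.635, 0.773, 0.0]
ft_force: [-0.9, 0.1, 1.1]
finger_gap: 0.997
grip_force: 0.0
```

Request:
carry_out:
  rows: [0, 0, 0, 0, 0, 0, 0, 0, 0, 0, 0, 0, 0, 0, 0, 0, 0, 0, 0, 0, 0, 0, 0, 0, 0, 0, 0, 0, 0, 0]
  fingers: 0
  newtons: 45

```text
time_s: 22.22
tool_pos: [0.5217, 0.0152, 0.0098]
ee_rot: [-0.0, 0.635, 0.772, -0.0]
ft_force: [-3.6, 0.1, 5.6]
finger_gap: 0.547
grip_force: 45.0
```

Request:
carry_out:
  rows: [0, 0, -0.03, 0, 0, 0, 0, 0, -0.07, 0, 0, 0, 0, 0, -0.11, 0, 0, 0, 0, 0, -0.14, 0, 0, 0, 0, 0, -0.14, 0, 0, 0]

```text
time_s: 22.85
tool_pos: [0.5238, 0.015, 0.1514]
ee_rot: [0.002, 0.635, 0.772, 0.001]
ft_force: [0.7, -0.1, -3.5]
finger_gap: 0.546
grip_force: 45.0
```

```bash
python3 - <<'E'
from h import *
s=st(); im=snap('wrist','w14'); st()
col=im[120:300,255].astype(int).sum(1); d=np.diff(col); k=np.argsort(d)[:4]; print(k+120,d[k])
E
```

```text
t 22.85 pos [523.8  15.  151.4] yawY 11.14 gap 48.1 F [ 0.7 -0.1 -3.5] grip 45.0
t 22.9 pos [522.4  15.3 149.5] yawY 11.14 gap 48.1 F [-0.7  0.  -3.6] grip 45.0
[195 196 194 197] [-152 -140  -66  -46]
```

Request:
carry_out:
  rows: [-0.055, -0.025, 0, 0, 0, 0, -0.11, -0.05, 0, 0, 0, 0, -0.165, -0.075, 0, 0, 0, 0, -0.22, -0.1, 0, 0, 0, 0, -0.27, -0.122, 0, 0, 0, 0]

```text
time_s: 23.52
tool_pos: [0.4528, -0.2742, 0.1469]
ee_rot: [-0.002, 0.635, 0.772, 0.0]
ft_force: [0.8, 0.5, -3.6]
finger_gap: 0.547
grip_force: 45.0
```

Request:
carry_out:
  rows: [-0.05, -0.022, 0, 0, 0, 0, -0.069, -0.031, 0.04, 0, 0, 0, -0.069, -0.031, 0.09, 0, 0, 0, -0.069, -0.031, 0.1, 0, 0, 0, -0.069, -0.031, 0.1, 0, 0, 0]

```text
time_s: 24.15
tool_pos: [0.437, -0.3458, 0.0484]
ee_rot: [-0.002, 0.635, 0.773, 0.0]
ft_force: [0.4, 0.3, -3.5]
finger_gap: 0.545
grip_force: 45.0
```

Request:
carry_out:
  rows: [0, 0, 0, 0, 0, 0, 0, 0, 0, 0, 0, 0]

```text
time_s: 24.4
tool_pos: [0.4387, -0.3478, 0.0515]
ee_rot: [0.002, 0.635, 0.773, -0.0]
ft_force: [-0.2, 0.3, -3.2]
finger_gap: 0.547
grip_force: 45.0
```

```bash
python3 - <<'E'
from h import *
s=st(); im=snap('wrist','w15'); st()
blobs(im,(8,80,100),(25,150,255),.018,s=s)
E
```

```text
t 24.4 pos [ 438.7 -347.8   51.5] yawY 11.18 gap 48.1 F [-0.2  0.3 -3.2] grip 45.0
t 24.45 pos [ 438.5 -347.6   51.3] yawY 11.17 gap 47.7 F [ 0.5 -0.3 -3.4] grip 45.0
px [255. 349.] rect [ 458.6 -443.5] [131.2   4.3] 11.2 circ [ 458.3 -442.2] 65.6
px [253. 200.] rect [ 435.9 -336.1] [99.8 43.3] 12.4 circ [ 439.3 -351.8] 50.2
px [257. 108.] rect [ 463.7 -308.7] [222.2  94.2] 11.5 circ [ 464.  -308.9] 120.3
```

View pics/w15.png

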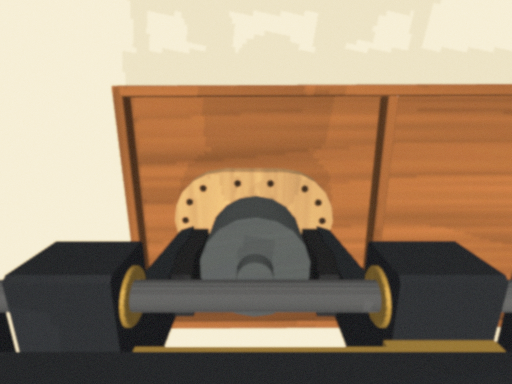

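The oval spans columns 175–332 (centre 253.5) and the weight is at column 255. I'll shift 2.5 mm toward the oval centre and lower.

Request:
carry_out:
  rows: [0.0025, -0.0005, 0.012, 0, 0, 0, 0.0025, -0.0005, 0.02, 0, 0, 0, 0.0025, -0.0005, 0.023, 0, 0, 0, 0.0025, -0.0005, 0.023, 0, 0, 0, 0.0025, -0.0005, 0.023, 0, 0, 0]

```text
time_s: 25.08
tool_pos: [0.4362, -0.344, 0.0278]
ee_rot: [-0.001, 0.635, 0.773, 0.0]
ft_force: [-5.4, 6.8, 14.3]
finger_gap: 0.545
grip_force: 45.0
```

Request:
carry_out:
  rows: [0, 0, 0, 0, 0, 0]

```text
time_s: 25.2
tool_pos: [0.4362, -0.3439, 0.0277]
ee_rot: [-0.001, 0.635, 0.773, 0.0]
ft_force: [-6.4, 7.0, 15.8]
finger_gap: 0.546
grip_force: 45.0
```

Request:
carry_out:
  rows: [-0.001, 0.001, -0.001, 0, 0, 0, -0.001, 0.001, -0.001, 0, 0, 0]

```text
time_s: 25.45
tool_pos: [0.4378, -0.3453, 0.0278]
ee_rot: [-0.0, 0.635, 0.772, 0.0]
ft_force: [-1.3, 2.7, 4.5]
finger_gap: 0.544
grip_force: 45.0
```

Request:
carry_out:
  rows: [0, 0, 0, 0, 0, 0, 0, 0, 0, 0, 0, 0, 0, 0, 0, 0, 0, 0, 0, 0, -0.02, 0, 0, 0, 0, 0, -0.06, 0, 0, 0]
  fingers: 100

```text
time_s: 26.08
tool_pos: [0.4367, -0.3442, 0.0865]
ee_rot: [-0.002, 0.635, 0.772, 0.0]
ft_force: [1.0, 0.2, 0.4]
finger_gap: 1.001
grip_force: 0.0
```

Request:
carry_out:
  rows: [0, 0, -0.05, 0, 0, 0, 0, 0, -0.09, 0, 0, 0, 0, 0, -0.09, 0, 0, 0, 0, 0, -0.09, 0, 0, 0]

```text
time_s: 26.58
tool_pos: [0.4375, -0.345, 0.1769]
ee_rot: [-0.0, 0.635, 0.772, 0.0]
ft_force: [-0.5, 0.6, -0.6]
finger_gap: 0.997
grip_force: 0.0
```

```bash
python3 - <<'E'
from h import *
s=st(); im=snap('wrist','w16'); st()
cv2.imwrite('pics/w16c.png',cv2.resize(im[40:260,120:400,::-1],None,fx=2.5,fy=2.5))
m=cv2.inRange(cv2.cvtColor(im,cv2.COLOR_RGB2HSV),np.array((8,80,100)),np.array((25,150,255))); 
blobs(im,(8,80,100),(25,150,255),.018,s=s)
m=cv2.inRange(im,(0,0,0),(105,105,105)); m[225:]=0
for c in cv2.findContours(m,cv2.RETR_EXTERNAL,cv2.CHAIN_APPROX_NONE)[0]:
    if cv2.contourArea(c)>600: b=cv2.boundingRect(c); print(b,[np.round(pix2w('wrist',b[0]+b[2]/2,b[1]+b[3]/2,z,s)[:2]*1000,1) for z in(.038,.052)])
E
```

```text
t 26.57 pos [ 437.5 -345.   176.9] yawY 11.14 gap 87.7 F [-0.5  0.6 -0.6] grip 0.0
t 26.62 pos [ 437.2 -344.7  176.2] yawY 11.14 gap 87.9 F [-0.   0.2 -0.2] grip 0.0
px [314. 348.] rect [ 550.2 -540.8] [216.9   7.3] 11.6 circ [ 550.3 -541.6] 108.5
px [254. 178.] rect [ 439.  -349.1] [98.7 68.4] 9.3 circ [ 438.6 -347.4] 49.5
px [304. 165.] rect [ 491.5 -337.2] [266.6 161.5] 11.3 circ [ 491.5 -336.8] 154.7
(230, 155, 51, 57) [array([ 439.1, -347. ]), array([ 438.5, -343.6])]
```

View pics/w16c.png

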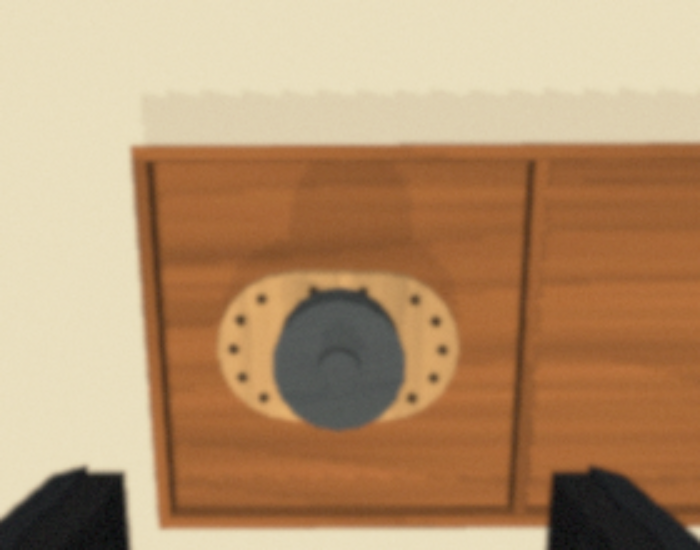

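The weight stands centred on the oval, and both are in the middle of the large compartment. Next is the rapping iron.

Request:
carry_out:
  rows: [0.238, 0.138, 0, 0, 0, -45, 0.238, 0.138, 0, 0, 0, -45, 0.238, 0.138, 0, 0, 0, -45, 0.238, 0.138, 0, 0, 0, -45, 0.238, 0.138, 0, 0, 0, -45]

```text
time_s: 27.25
tool_pos: [0.5266, -0.0816, 0.1757]
ee_rot: [-0.002, 0.288, 0.958, 0.0]
ft_force: [0.2, -0.5, 1.0]
finger_gap: 1.001
grip_force: 0.0
```

Request:
carry_out:
  rows: [0.046, 0.238, 0.035, 0, 0, -23, 0.046, 0.238, 0.035, 0, 0, -23, 0.046, 0.238, 0.035, 0, 0, -23, 0.046, 0.238, 0.035, 0, 0, -23, 0.046, 0.238, 0.035, 0, 0, -23]

```text
time_s: 27.88
tool_pos: [0.6204, 0.1418, 0.1391]
ee_rot: [-0.002, 0.092, 0.996, 0.0]
ft_force: [-0.0, -0.1, -0.8]
finger_gap: 1.002
grip_force: 0.0
```

Request:
carry_out:
  rows: [0, 0, 0, 0, 0, 0]

```text
time_s: 28.0
tool_pos: [0.6204, 0.138, 0.1407]
ee_rot: [-0.002, 0.094, 0.996, -0.0]
ft_force: [-0.6, -0.5, 0.4]
finger_gap: 1.003
grip_force: 0.0
```

```bash
python3 - <<'E'
from h import *
s=st(); im=snap('wrist','w17'); st()
h=cv2.cvtColor(im,cv2.COLOR_RGB2HSV); print(h[170,230:280:10].tolist(), h[100,100])
blobs(im,(0,0,90),(179,45,220),.012,s=s)
E
```

```text
t 28.0 pos [620.4 138.  140.7] yawY 79.18 gap 88.3 F [-0.6 -0.5  0.4] grip 0.0
t 28.05 pos [620.7 137.3 141.3] yawY 79.12 gap 87.9 F [ 0.2 -0.1  0.7] grip 0.0
[[19, 57, 188], [20, 56, 188], [16, 21, 134], [20, 17, 134], [19, 52, 172]] [ 19  55 189]
px [164. 340.] rect [768.4   7.1] [64.1 38.6] 79.3 circ [777.    4.9] 32.7
px [256. 183.] rect [623.4 137.2] [ 24.2 123.6] 79.3 circ [623.2 136.8] 62.5
```

View pics/w17.png

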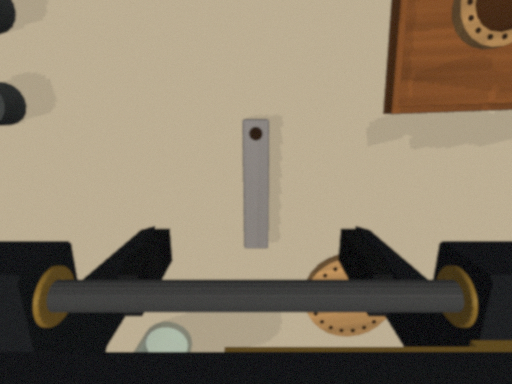

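The iron is at (256,183), straight below with its width along the closing axis. I'll grip it with 50 N and carry it toward the narrow compartment.

Request:
carry_out:
  rows: [-0.0025, 0, 0.05, 0, 0, 0, -0.0025, 0, 0.1, 0, 0, 0, -0.0025, 0, 0.136, 0, 0, 0, -0.0025, 0, 0.136, 0, 0, 0, -0.0025, 0, 0.136, 0, 0, 0]

```text
time_s: 28.68
tool_pos: [0.6245, 0.1365, 0.0077]
ee_rot: [0.0, 0.095, 0.995, -0.0]
ft_force: [0.3, 0.5, -0.5]
finger_gap: 1.005
grip_force: 0.0
```

Request:
carry_out:
  rows: [0, 0, 0, 0, 0, 0, 0, 0, 0, 0, 0, 0, 0, 0, 0, 0, 0, 0, 0, 0, 0, 0, 0, 0, 0, 0, 0, 0, 0, 0]
  fingers: 0
  newtons: 50

```text
time_s: 29.3
tool_pos: [0.624, 0.1377, 0.0066]
ee_rot: [-0.0, 0.095, 0.996, -0.0]
ft_force: [-0.2, -0.1, 0.1]
finger_gap: 0.455
grip_force: 0.0
```

Request:
carry_out:
  rows: [0, 0, 0, 0, 0, 0, 0, 0, -0.03, 0, 0, 0, 0, 0, -0.08, 0, 0, 0, 0, 0, -0.13, 0, 0, 0, 0, 0, -0.15, 0, 0, 0]

```text
time_s: 29.92
tool_pos: [0.6258, 0.1377, 0.1603]
ee_rot: [0.003, 0.095, 0.996, 0.0]
ft_force: [0.6, -0.1, -0.1]
finger_gap: 0.004
grip_force: 0.0
```

Request:
carry_out:
  rows: [-0.027, -0.249, 0, 0, 0, 40, -0.027, -0.249, 0, 0, 0, 40, -0.027, -0.249, 0, 0, 0, 40, -0.027, -0.249, 0, 0, 0, 40, -0.027, -0.249, 0, 0, 0, 40]

```text
time_s: 30.55
tool_pos: [0.6026, -0.1164, 0.1554]
ee_rot: [-0.001, 0.432, 0.902, -0.0]
ft_force: [-0.0, 0.8, 0.5]
finger_gap: 0.006
grip_force: 0.0
```

Request:
carry_out:
  rows: [-0.14, -0.161, 0, 0, 0, 28, -0.14, -0.161, 0, 0, 0, 28, -0.14, -0.161, 0, 0, 0, 28, -0.14, -0.161, 0, 0, 0, 28, -0.14, -0.161, 0, 0, 0, 28]

```text
time_s: 31.18
tool_pos: [0.5668, -0.3224, 0.1556]
ee_rot: [-0.001, 0.635, 0.772, 0.0]
ft_force: [0.8, 0.2, -0.6]
finger_gap: 0.005
grip_force: 0.0
```

Request:
carry_out:
  rows: [0, 0, 0, 0, 0, 0]

```text
time_s: 31.3
tool_pos: [0.5675, -0.3199, 0.156]
ee_rot: [-0.001, 0.634, 0.773, 0.0]
ft_force: [0.4, 1.1, 0.1]
finger_gap: 0.005
grip_force: 0.0
```

The fingers had not closed when the lift began, so the iron was missed. I'll open, go back and look again.

Request:
carry_out:
  rows: [0.197, 0.076, 0, 0, 0, -28, 0.197, 0.076, 0, 0, 0, -28, 0.197, 0.076, 0, 0, 0, -28, 0.197, 0.076, 0, 0, 0, -28, 0.197, 0.076, 0, 0, 0, -28]
  fingers: 100

```text
time_s: 31.92
tool_pos: [0.6038, -0.11, 0.1567]
ee_rot: [-0.0, 0.426, 0.904, 0.0]
ft_force: [0.3, -0.5, 0.5]
finger_gap: 0.546
grip_force: 0.0
```

Request:
carry_out:
  rows: [0.181, 0.174, 0.01, 0, 0, -40, 0.181, 0.174, 0.01, 0, 0, -40, 0.181, 0.174, 0.01, 0, 0, -40, 0.181, 0.174, 0.01, 0, 0, -40, 0.181, 0.174, 0.01, 0, 0, -40]

```text
time_s: 32.55
tool_pos: [0.6237, 0.14, 0.1463]
ee_rot: [-0.0, 0.091, 0.996, 0.0]
ft_force: [0.2, -0.3, -0.2]
finger_gap: 1.0
grip_force: 0.0
```

Request:
carry_out:
  rows: [0, 0, 0, 0, 0, 0, 0, 0, 0, 0, 0, 0]

```text
time_s: 32.8
tool_pos: [0.6245, 0.1342, 0.1467]
ee_rot: [0.0, 0.096, 0.995, -0.0]
ft_force: [0.2, -0.8, 0.3]
finger_gap: 0.999
grip_force: 0.0
```

```bash
python3 - <<'E'
from h import *
s=st(); im=snap('wrist','w18'); st()
blobs(im,(0,0,90),(179,45,220),.012,s=s)
E
```

```text
t 32.8 pos [624.5 134.2 146.7] yawY 79.0 gap 87.9 F [ 0.2 -0.8  0.3] grip 0.0
t 32.85 pos [624.6 134.1 146.7] yawY 78.99 gap 87.8 F [-0.5 -0.   0.3] grip 0.0
px [213. 320.] rect [783.2  65. ] [196.6  53.5] 79.0 circ [782.6  65.1] 101.7
px [259. 176.] rect [623.2 137.5] [ 24.8 123. ] 79.5 circ [623.3 137.9] 62.4
```

The iron hasn't moved. I'm regripping with a longer close.

Request:
carry_out:
  rows: [0.002, 0.003, 0.05, 0, 0, 0, 0.002, 0.003, 0.1, 0, 0, 0, 0.002, 0.003, 0.141, 0, 0, 0, 0.002, 0.003, 0.141, 0, 0, 0, 0.002, 0.003, 0.141, 0, 0, 0]

```text
time_s: 33.48
tool_pos: [0.6232, 0.138, 0.0057]
ee_rot: [-0.0, 0.096, 0.995, -0.0]
ft_force: [-1.1, -0.5, 0.5]
finger_gap: 1.002
grip_force: 0.0
```

Request:
carry_out:
  rows: [0, 0, 0, 0, 0, 0, 0, 0, 0, 0, 0, 0, 0, 0, 0, 0, 0, 0, 0, 0, 0, 0, 0, 0, 0, 0, 0, 0, 0, 0]
  fingers: 0
  newtons: 50

```text
time_s: 34.1
tool_pos: [0.623, 0.1394, 0.0057]
ee_rot: [0.0, 0.095, 0.996, 0.0]
ft_force: [-0.6, 0.9, 0.4]
finger_gap: 0.46
grip_force: 0.0
```

Request:
carry_out:
  rows: [0, 0, 0, 0, 0, 0, 0, 0, 0, 0, 0, 0, 0, 0, 0, 0, 0, 0, 0, 0, 0, 0, 0, 0, 0, 0, 0, 0, 0, 0]

```text
time_s: 34.72
tool_pos: [0.6229, 0.1392, 0.0056]
ee_rot: [-0.0, 0.095, 0.996, -0.0]
ft_force: [-0.0, -2.0, -0.3]
finger_gap: 0.262
grip_force: 50.0
```

Request:
carry_out:
  rows: [0, 0, -0.03, 0, 0, 0, 0, 0, -0.08, 0, 0, 0, 0, 0, -0.12, 0, 0, 0, 0, 0, -0.15, 0, 0, 0, 0, 0, -0.15, 0, 0, 0]

```text
time_s: 35.35
tool_pos: [0.6247, 0.1395, 0.1582]
ee_rot: [0.003, 0.095, 0.996, 0.0]
ft_force: [0.1, -1.1, -1.7]
finger_gap: 0.261
grip_force: 50.0
```

Request:
carry_out:
  rows: [-0.027, -0.249, 0, 0, 0, 40, -0.027, -0.249, 0, 0, 0, 40, -0.027, -0.249, 0, 0, 0, 40, -0.027, -0.249, 0, 0, 0, 40, -0.027, -0.249, 0, 0, 0, 40]

```text
time_s: 35.98
tool_pos: [0.601, -0.1146, 0.1532]
ee_rot: [-0.001, 0.433, 0.902, -0.001]
ft_force: [-0.5, 0.7, -2.0]
finger_gap: 0.264
grip_force: 50.0
```

Request:
carry_out:
  rows: [-0.143, -0.163, 0, 0, 0, 28, -0.143, -0.163, 0, 0, 0, 28, -0.143, -0.163, 0, 0, 0, 28, -0.143, -0.163, 0, 0, 0, 28, -0.143, -0.163, 0, 0, 0, 28]

```text
time_s: 36.6
tool_pos: [0.5654, -0.325, 0.1534]
ee_rot: [-0.001, 0.636, 0.772, 0.0]
ft_force: [-0.6, 0.8, -2.4]
finger_gap: 0.262
grip_force: 50.0
```

Request:
carry_out:
  rows: [0, 0, 0, 0, 0, 0, 0, 0, 0, 0, 0, 0]

```text
time_s: 36.85
tool_pos: [0.5667, -0.3221, 0.1549]
ee_rot: [-0.001, 0.634, 0.773, 0.0]
ft_force: [-1.3, 0.6, -2.0]
finger_gap: 0.263
grip_force: 50.0
```

```bash
python3 - <<'E'
from h import *
s=st(); im=snap('wrist','w19'); st()
E
```

```text
t 36.85 pos [ 566.7 -322.1  154.9] yawY 11.27 gap 23.1 F [-1.3  0.6 -2. ] grip 50.0
t 36.9 pos [ 566.8 -322.3  155.2] yawY 11.27 gap 23.1 F [ 0.3 -0.6 -1.8] grip 50.0
```

View pics/w19.png

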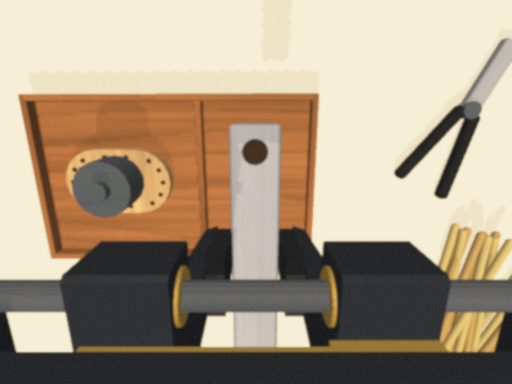

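The iron is held over the narrow compartment, with its end at (255,125) between the divider at column 203 and the wall at column 310. I'll lower it, and open only partly to clear the walls.

Request:
carry_out:
  rows: [0, 0.001, 0.04, 0, 0, 0, 0, 0.001, 0.09, 0, 0, 0, 0, 0.001, 0.125, 0, 0, 0, 0, 0.001, 0.125, 0, 0, 0, 0, 0.001, 0.125, 0, 0, 0]

```text
time_s: 37.52
tool_pos: [0.5686, -0.3242, 0.0324]
ee_rot: [0.001, 0.635, 0.773, 0.0]
ft_force: [0.6, -0.3, -2.8]
finger_gap: 0.261
grip_force: 50.0
```

Request:
carry_out:
  rows: [0, 0, 0, 0, 0, 0]

```text
time_s: 37.65
tool_pos: [0.569, -0.3249, 0.0333]
ee_rot: [0.002, 0.635, 0.773, -0.0]
ft_force: [0.1, -0.8, -1.9]
finger_gap: 0.264
grip_force: 50.0
```

Request:
carry_out:
  rows: [0.002, 0, 0.01, 0, 0, 0, 0.002, 0, 0.018, 0, 0, 0, 0.002, 0, 0.0205, 0, 0, 0, 0.002, 0, 0.0205, 0, 0, 0, 0.002, 0, 0.0205, 0, 0, 0]

```text
time_s: 38.28
tool_pos: [0.5669, -0.3218, 0.0115]
ee_rot: [-0.0, 0.635, 0.772, -0.0]
ft_force: [-6.0, 4.7, 13.2]
finger_gap: 0.265
grip_force: 50.0
```

Request:
carry_out:
  rows: [0, 0, 0, 0, 0, 0]

```text
time_s: 38.4
tool_pos: [0.567, -0.3218, 0.0116]
ee_rot: [-0.0, 0.635, 0.772, -0.0]
ft_force: [-5.6, 3.8, 12.4]
finger_gap: 0.267
grip_force: 50.0
```

On the floor. I'll open partway, rise and check.

Request:
carry_out:
  rows: [0, 0, 0, 0, 0, 0, 0, 0, 0, 0, 0, 0, 0, 0, 0, 0, 0, 0, 0, 0, 0, 0, 0, 0, 0, 0, -0.01, 0, 0, 0]
  fingers: 42

```text
time_s: 39.02
tool_pos: [0.5664, -0.3215, 0.0195]
ee_rot: [-0.001, 0.635, 0.772, 0.0]
ft_force: [0.3, -0.2, 0.3]
finger_gap: 0.421
grip_force: 0.0
```

Request:
carry_out:
  rows: [0, 0, -0.04, 0, 0, 0, 0, 0, -0.09, 0, 0, 0, 0, 0, -0.15, 0, 0, 0, 0, 0, -0.18, 0, 0, 0, 0, 0, -0.18, 0, 0, 0]

```text
time_s: 39.65
tool_pos: [0.5686, -0.3232, 0.2046]
ee_rot: [0.004, 0.635, 0.772, -0.0]
ft_force: [-0.4, -0.5, 0.7]
finger_gap: 0.422
grip_force: 0.0
```

Request:
carry_out:
  rows: [-0.05, -0.05, -0.02, 0, 0, 0, -0.05, -0.05, -0.02, 0, 0, 0, -0.05, -0.05, -0.02, 0, 0, 0]

```text
time_s: 40.02
tool_pos: [0.5268, -0.3809, 0.2188]
ee_rot: [-0.001, 0.636, 0.772, 0.0]
ft_force: [0.4, 0.2, -0.0]
finger_gap: 0.424
grip_force: 0.0
```

```bash
python3 - <<'E'
from h import *
s=st(); a=snap('wrist','w20'); b=snap('top','t2')
cv2.imwrite('pics/fin.png',np.vstack([a[:230,:,::-1],b[90:330,:,::-1]]))
E
```

```text
t 40.02 pos [ 526.8 -380.9  218.8] yawY 11.03 gap 37.3 F [ 0.4  0.2 -0. ] grip 0.0
```

View pics/fin.png

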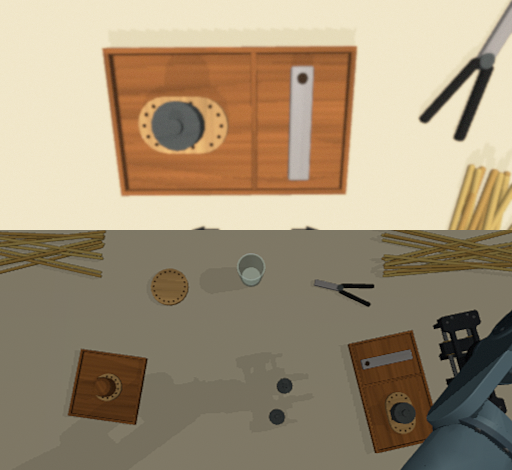

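The iron lies flat in the narrow compartment at (301,123). The weight is centred on the oval at (180,125). The round kit (107,386) is intact and the bystanders haven't moved, so I'm handing the job in.

```bash
python3 -c "
from plant import r
print(r.finish_job())"
```

```text
the job is handed in; nothing more can be done
None
```

Both kits are made up in the order asked and the job is handed in at about 40 s of the 141 s allowed. The final images show every part in place and the large base, tumbler and snips unmoved; the iron took a second grasp because the fingers hadn't closed on the first.

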